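Unsnap the battery cover and lay it in the parts tray

ROBOT

A 7-joint arm with a two-finger parallel gripper is mounted at the origin on a cart in front of the work surface, level with it; the furniture and walls round the work are solid. World frame = base frame: x ahead of the robot, y to its left, z up, the work surface at z = 0. Lengths are in m, angles in rad, forces in N, time in s.
With the tool pointing down it reaches from about 0.425 to 0.875 m from the base axis. Payload 4.7 kg.
Tool frame: the origin (TCP) lies between the finger pads; the fingertips stand 11 mm ahead of it and the grasp point (between the pads) lies 8 mm behind it; z points along the fingers, y is the direction in which the jaws open and shut (so a half turn about z gives the same grasp; the last joint's range is limited). The gripper opens to 87 mm and grips with 3 to 60 N. Pads are 19 mm wide; open, the fingers measure 117 mm over their backs; the gripper's body (75 mm by 190 mm) begins 51 mm behind the grasp point.
Start: joints at [-1.229, 0.321, -0.07, 1.45, 0.023, 1.371, -0.057], TCP at [0.209, 0.615, 0.234] pointing down, gripper open.
Joint ranges: [-2.86, 2.86], [-0.3, 2.09], [-1.38, 1.24], [0.06, 2.45], [-1.56, 4.7], [0.09, 2.05], [-2.69, 2.69]. Speed limits (rad/s): [2.57, 2.57, 3.14, 3.14, 3.14, 3.14, 3.14].

INTERFACE

Orientations are given as a rotation vector (axis times angle).
In Python, from bench import ctrl gives the robot as it stands.
- The arm moves only by the tool servo_tool, never from a script. Its argument "series" is a list of rows, each an object with "travel": the shift along the tool's x, y, z in m, a list of three; "angular": the turn, a rotation vector about the tool's x, y, z in rad, a list of three. A call has 1 to 5 rows; each row shifts and turns the commanded pose from where the row before left it, along the tool's axes as they then stand; what a row does not reach is not made up. A row lasts 1/10 s, in which the tool goes at most 50 mm and 8.59 degrees, less where a joint would pass 70% of its speed; a pose out of reach is approached as far as the arm can. A call with a gripper value outside its range is refused whole. "claw" is the finger opening in m, from 0 to 0.087, set as the call begins (left out, the last holds). The fingers move at their own pace and stop on an object; "squeeze" is the grip in N (left out, the last holds). Time passes only in rows, so rows that do not move let the fingers close. It gives the time, the measured TCP pose, the force and the opening at its end, in the units of the state.
- ctrl.get_state(): the state, without advancing time (a new reading comes with each control period).
- ctrl.get_image(name): name is "scene" or "top" or "wrist"; returns the picture (480x640x3 uint8, red, green, blue); there is no depth.
- ctrl.calibration(name): a dict with "fx", "fy", "cx", "cy" (pixels), "rvec" (rotation vector, rad) and "tvec" (3), from world to camera coordinates, as OpenCV has them. Camera axes: x right, y down, z forward; pixel columns grow to the right and rows downward; lengths in m; the calibration is good to about 2 mm. The wrist camera is an equidistant fisheye: a pixel r from the principal point sees the ray r / f radians off the axis. A picture is of the moment at which its call begins: read the wrist's pose just before it. calibration takes no time and is no camera call; for the wrist camera it gives the pose at the moment of the call.
- ctrl.close_job(): hands the job in, once; it reports no verdict.
The state is a dict: "time": time; "joint_positions": joint angles; "qd": joint speeds; "joint_torque": joint torques, N m; "position": TCP position; "tool_rot": TCP orientation; "ft_force": force on the tool from outside, world axes, zero at the start; "torque": the same for the moment, N m; "grip_width": opening from 0.0 (shut) to 1.0 (fully open).
Only numpy, scipy, OpenCV 4.12 (cv2) and the standard library are available. Lean on these libraries where they do the work, as an engineer would, in place of code of your own. Each camera call takes 0.05 s, during which the arm holds its last target.

TASK

Take the cover off the battery box, the dark case whose grey cover has an upright snap tab set in a notch: squeeze the tab inward against the fixed rib opposite it and, with the tab still squeezed, lift the cover straight off. Then set the cover down flat and right way up inside the shallow metal parts tray and let go of it.

Things in the scene. Friction and masses are not known exactly. Their poses are not given: they have to be found in the camera images.
- battery_box: Dark case fixed to the bench, closed by the grey cover: 92 (x) x 56 (y) x 34 mm high, walls 5 mm, a 12 mm screwed foot at each short end. Origin: centre of its underside; x along the case, y towards the cover's snap tab, z up. Stands left or right of the tray. (The like case with a flat lid, four screws and a round knob is sealed and no part of the job.)
- battery_cover: Loose grey cover, 82 g. Origin: centre of its lower edge, 20 mm above the case's underside when on, axes as the case's. Plate 90 (x) x 54 (y), z 14 to 18 mm, on the rim (z 14); skirt below, 1.2 mm play. Two upright pads, 26 long (x), 5 thick, up to z 42: fixed rib, outer face y -22; snap tab, outer face y +22. Pinch both from above along y, fingertips above z 20. Lies flat on its skirt.
- snap_tab (a joint): How far the tab is pressed inward (to the cover's -y), m: 0 free and latched, 0.007 at its stop. Springy: 1.4 N to start, 6.3 N at the stop. Its hook catches under the case's wall by 4 mm (2.5 to 5 with the play); pressed over 5 mm it is clear and must stay pressed until the cover has risen 15 mm. At the stop the pads are 37 mm over their outer faces (44 free).
- parts_tray: Shallow open aluminium tray fixed to the bench, 120 (x) x 100 (y) x 12 mm high outside, walls and floor 3 mm thick (inside 114 x 94 mm). Origin: centre of its underside; x and y along its sides. The cover fits flat with its length along x.

How it is judged:
On the way, in this order (a step that is already met when the one before it is completed fails the run):
1. the snap tab is pressed in by more than 3 mm while the cover still sits on the case (raised less than 10 mm) (value of joint snap_tab above 0.003 m and z of battery_cover in the frame of battery_box below 0.03 m), for 0.1 s.
2. the cover is lifted clear of the case, its lower edge over 10 mm above the rim (z of battery_cover in the frame of battery_box above 0.045 m), for 0.1 s.
At the end, for the whole second after the job is handed in: The cover lies flat (within 10 degrees) and right way up on the tray's floor (origin less than 6.5 mm above the tray's underside), its centre within 45 mm of the tray's centre, at rest, its tab released (z of battery_cover in the frame of parts_tray between -0.001 and 0.0065 m and horizontal distance between battery_cover and parts_tray below 0.045 m and angle between battery_cover's own z axis and vertical below 0.175 rad and value of joint snap_tab below 0.002 m and linear speed of battery_cover below 0.02 m/s and angular speed of battery_cover below 0.2 rad/s); the robot touches nothing.
It also fails if it takes over 40 s, if anything falls off the work surface, if the arm or the gripper's body presses on something with over 40 N, if the wrist force passes 120 N, or if a joint passes its speed limit or range.

## Working session

There is one attempt and no reset: what is moved stays moved. The work goes in short steps, Python scripts to look and compute and a tool call to move; the robot and the scene stay as the last step left them, time stands still between calls to the robot, and variables do not carry over. Pictures are saved under pics/ and viewed, and the job is handed in when it is done.

Besides the shell and the picture viewer there is one more tool, called after "Emit:" as name([rows], argument=value, ...), one row to a line, values as JSON. servo_tool: Moves the arm, as the interface text tells. Its arguments: {"type":"object","properties":{"series":{"type":"array","items":{"type":"object","properties":{"travel":{"type":"array","items":{"type":"number"}},"angular":{"type":"array","items":{"type":"number"}}}}},"claw":{"type":"number"},"squeeze":{"type":"number"}},"required":["series"]}

```bash
mkdir -p pics; python3 - <<'E'
from bench import ctrl
import cv2
s=ctrl.get_state();print(s)
for n in("scene","top","wrist"):
    print(n,ctrl.calibration(n))
for n in("scene","top"):
    cv2.imwrite(f"pics/{n}0.png",ctrl.get_image(n)[:,:,::-1])
E
```

```text
{'time': 0.0, 'joint_positions': array([-1.22889004,  0.32182081, -0.07010253,  1.45168992,  0.02261316,
        1.37080261, -0.05693976]), 'qd': array([-0.00116121,  0.00066152, -0.00023706, -0.00167967,  0.00073639,
        0.00121415,  0.00084523]), 'joint_torque': array([-8.50683500e-05, -4.91277266e+01, -4.03877953e-01, -3.12524557e+01,
       -6.39783195e-02,  4.38311999e-02,  1.76490903e-04]), 'position': array([0.2091444 , 0.61486053, 0.23245558]), 'tool_rot': array([-5.12563605e-01, -3.09928347e+00,  3.01867571e-03]), 'ft_force': array([-0.62749464,  0.87869726, -0.23209728]), 'torque': array([ 0.04252585, -0.02049142, -0.02187258]), 'grip_width': 1.000612790073527}
scene {'fx': 460.17984416000036, 'fy': 460.17984416000036, 'cx': 324.54479480439716, 'cy': 235.44392246548205, 'rvec': array([ 1.88733626, -0.81581944,  0.51643435]), 'tvec': array([-0.43970105,  0.15205388,  0.65048019])}
top {'fx': 601.9301881127273, 'fy': 601.9301881127273, 'cx': 311.2420546595316, 'cy': 236.60196147147408, 'rvec': array([ 2.22335861, -2.16626465,  0.09212162]), 'tvec': array([-0.13873982,  0.49248644,  0.870903  ])}
wrist {'fx': 371.64829954431775, 'fy': 371.64829954431775, 'cx': 323.3539599325048, 'cy': 237.57567908323676, 'rvec': array([-2.36019524, -1.69008048, -0.23698584]), 'tvec': array([-0.64832186, -0.03237575,  0.39064188])}
```

View pics/top0.png

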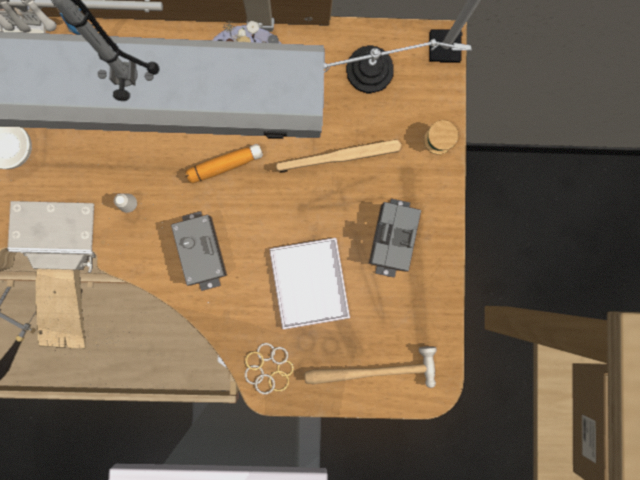

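View pics/scene0.png

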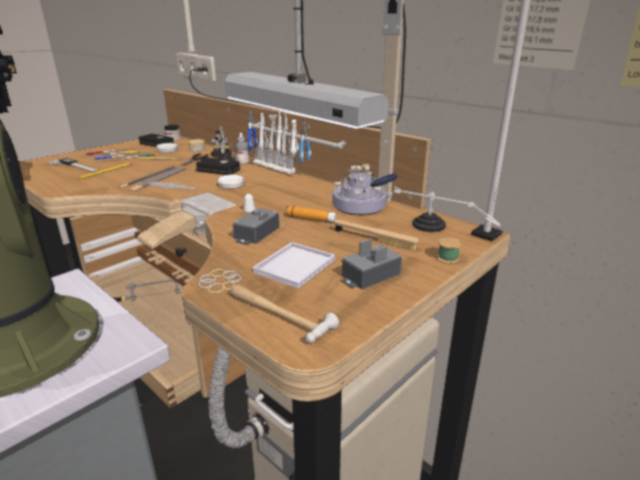

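The top view shows the target box at about (395,238), with its pads near (385,232) and (405,238). The tray is at about (309,283) and the sealed decoy at (199,250).

```bash
cat > h.py <<'E'
import numpy as np,cv2
from bench import ctrl
from scipy.spatial.transform import Rotation as R
def ray(n,uv,c=None):
    c=c or ctrl.calibration(n); Rm=cv2.Rodrigues(np.array(c['rvec']))[0]; t=np.array(c['tvec'])
    x=(uv[0]-c['cx'])/c['fx'];y=(uv[1]-c['cy'])/c['fy']
    if n=='wrist':
        r=np.hypot(x,y); d=np.array([np.sin(r)*x/max(r,1e-9),np.sin(r)*y/max(r,1e-9),np.cos(r)])
    else: d=np.array([x,y,1.])
    return -Rm.T@t, Rm.T@d
def onz(n,uv,z,c=None):
    o,d=ray(n,uv,c); return o+d*(z-o[2])/d[2]
E
python3 - <<'E'
from h import *
im=cv2.imread('pics/top0.png')
cv2.imwrite('pics/top0z.png',cv2.resize(im[180:340,255:445],None,fx=4,fy=3.75*4/3.75,interpolation=cv2.INTER_CUBIC)[:600,:800])
im=cv2.imread('pics/scene0.png')
cv2.imwrite('pics/scene0z.png',cv2.resize(im[220:310,240:420],None,fx=4.4,fy=4.4,interpolation=cv2.INTER_CUBIC))
for p,z in [((394,238),.038),((309,283),0.012),((199,250),.034)]: print(onz('top',p,z))
E
```

```text
[ 0.49571428 -0.24525329  0.038     ]
[ 0.42751253 -0.1244082   0.012     ]
[0.47115804 0.03575128 0.034     ]
```

View pics/top0z.png

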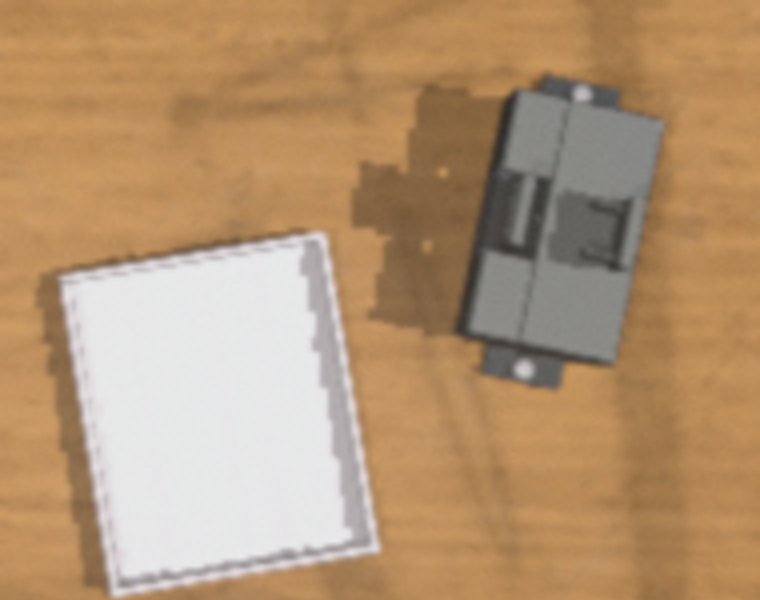

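View pics/scene0z.png

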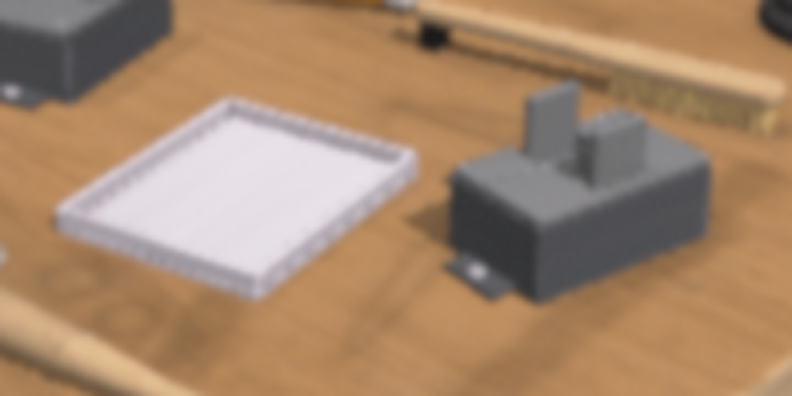

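```bash
python3 - <<'E'
from h import *
im=cv2.imread('pics/top0.png')
s=ctrl.get_state();T=R.from_rotvec(s['tool_rot']).as_matrix();print(T.round(3))
c=ctrl.calibration('wrist');Rm=cv2.Rodrigues(c['rvec'])[0];o=-Rm.T@c['tvec'];print('cam in tool',T.T@(o-s['position']),(T.T@Rm.T).round(3))
# zoomed corners /4 + offset
def z(p): return (p[0]/4+255-.375,p[1]/4+180-.375)
print('box plate')
C=[onz('top',z(p),.038)[:2] for p in [(517,92),(663,118),(613,363),(466,335)]]
print(np.round(C,4)); C=np.array(C); print(C.mean(0),[np.linalg.norm(C[i]-C[i-1]) for i in range(4)])
print([np.degrees(np.arctan2(*(C[i]-C[i-1])[::-1])) for i in range(4)])
g=cv2.cvtColor(im,cv2.COLOR_BGR2HSV)
m=((g[:,:,1]<45)&(g[:,:,2]>110)).astype(np.uint8);m[:, :255]=0;m[:,365:]=0;m[:225]=0;m[335:]=0
cs=cv2.findContours(m,0,2)[0];k=max(cs,key=cv2.contourArea);b=cv2.boxPoints(cv2.minAreaRect(k));print('tray px',b)
C=np.array([onz('top',p,.012)[:2] for p in b]);print(C.mean(0),[np.linalg.norm(C[i]-C[i-1]) for i in range(4)])
print([np.degrees(np.arctan2(*(C[i]-C[i-1])[::-1])) for i in range(4)])
E
```

```text
[[-0.947  0.322 -0.   ]
 [ 0.322  0.947 -0.002]
 [-0.    -0.002 -1.   ]]
cam in tool [ 0.07694231 -0.00079335 -0.15083487] [[-0.    -0.961 -0.277]
 [ 1.    -0.001  0.   ]
 [-0.    -0.277  0.961]]
box plate
[[ 0.5468 -0.2297]
 [ 0.5387 -0.2829]
 [ 0.4495 -0.2661]
 [ 0.4582 -0.2128]]
[ 0.49829843 -0.24787667] [np.float64(0.09015675591872976), np.float64(0.0538522620318582), np.float64(0.09082925430223518), np.float64(0.05394351645839517)]
[np.float64(-10.791872048786281), np.float64(-98.57314039904362), np.float64(169.27949266950827), np.float64(80.70850892489375)]
tray px [[268.6757  248.05405]
 [335.973   236.8378 ]
 [349.43246 317.59457]
 [282.13516 328.81082]]
[ 0.42804327 -0.12451087] [np.float64(0.12050253152262323), np.float64(0.10128193081169934), np.float64(0.12088521943261826), np.float64(0.10041527638834769)]
[np.float64(11.16590678176191), np.float64(-79.00758024617345), np.float64(-169.24575496940759), np.float64(100.77434275085679)]
```

```bash
python3 - <<'E'
from h import *
for a,b in [((323,134),(386,123)),((322,46),(384,97))]:
    o1,d1=ray('top',a);o2,d2=ray('scene',b)
    A=np.c_[d1,-d2];t=np.linalg.lstsq(A,o2-o1,rcond=None)[0];print(o1+d1*t[0],o2+d2*t[1])
E
```

```text
[ 0.5987037  -0.1329543   0.23007008] [ 0.62749384 -0.17026445  0.23818097]
[ 0.68315337 -0.12817102  0.27553371] [ 0.68000874 -0.12419742  0.27419498]
```

Emit:
servo_tool([
  {"travel": [-0.035, -0.031, 0]},
  {"travel": [-0.035, -0.031, 0]},
  {"travel": [-0.035, -0.031, 0]},
  {"travel": [-0.035, -0.031, 0]},
  {"travel": [-0.035, -0.031, 0]},
], claw=0.087)

```text
$.series[0]: bad value
```

```bash
python3 - <<'E'
from h import *
for p in [(0,35),(0,122),(120,128),(325,134)]: print(p,onz('top',p,.235),onz('top',p,.27))
o,d=ray('scene',(226,90));
for z in(.2,.24,.28): print(onz('scene',(226,90),z))
E
```

```text
(0, 35) [0.70009057 0.23491774 0.235     ] [0.68627303 0.21677379 0.27      ]
(0, 122) [0.60042186 0.228946   0.235     ] [0.59181645 0.21111434 0.27      ]
(120, 128) [0.59759285 0.09514754 0.235     ] [0.58913538 0.08431281 0.27      ]
(325, 134) [ 0.59757981 -0.13505746  0.235     ] [ 0.58912302 -0.13385372  0.27      ]
[0.82966606 0.61319208 0.2       ]
[0.66339815 0.37734077 0.24      ]
[0.49713024 0.14148946 0.28      ]
```

Emit:
servo_tool([
  {"travel": [-0.035, -0.031, 0.0], "angular": [0.0, 0.0, 0.0]},
  {"travel": [-0.035, -0.031, 0.0], "angular": [0.0, 0.0, 0.0]},
  {"travel": [-0.035, -0.031, 0.0], "angular": [0.0, 0.0, 0.0]},
], claw=0.087)

```text
time: 0.4
position: [0.2792, 0.4919, 0.2328]
tool_rot: [-0.511, -3.1, 0.002]
ft_force: [0.4, 0.2, 0.7]
grip_width: 1.004
```

Emit:
servo_tool([
  {"travel": [-0.036, -0.032, 0.0], "angular": [0.0, 0.0, 0.0]},
  {"travel": [-0.036, -0.032, 0.0], "angular": [0.0, 0.0, 0.0]},
  {"travel": [-0.036, -0.032, 0.0], "angular": [0.0, 0.0, 0.0]},
  {"travel": [-0.036, -0.032, 0.0], "angular": [0.0, 0.0, 0.0]},
  {"travel": [-0.036, -0.032, 0.0], "angular": [0.0, 0.0, 0.0]},
])

```text
time: 0.9
position: [0.3981, 0.2821, 0.2333]
tool_rot: [-0.512, -3.099, -0.0]
ft_force: [0.8, 0.2, 0.2]
grip_width: 1.0
```

Emit:
servo_tool([
  {"travel": [-0.036, -0.032, 0.0], "angular": [0.0, 0.0, 0.0]},
  {"travel": [-0.036, -0.032, 0.0], "angular": [0.0, 0.0, 0.0]},
])

```text
time: 1.1
position: [0.4456, 0.1984, 0.2334]
tool_rot: [-0.512, -3.099, -0.0]
ft_force: [0.9, -0.2, 0.2]
grip_width: 1.0
```

Emit:
servo_tool([
  {"travel": [-0.016, -0.042, 0.0], "angular": [0.0, 0.0, 0.0]},
  {"travel": [-0.016, -0.042, 0.0], "angular": [0.0, 0.0, 0.0]},
  {"travel": [-0.016, -0.042, 0.0], "angular": [0.0, 0.0, 0.0]},
  {"travel": [-0.016, -0.042, 0.0], "angular": [0.0, 0.0, 0.0]},
  {"travel": [-0.016, -0.042, 0.0], "angular": [0.0, 0.0, 0.0]},
])

```text
time: 1.6
position: [0.4529, -0.026, 0.2334]
tool_rot: [-0.512, -3.099, -0.001]
ft_force: [0.9, -0.1, 0.8]
grip_width: 0.999
```

Emit:
servo_tool([
  {"travel": [-0.016, -0.042, 0.0], "angular": [0.0, 0.0, 0.0]},
  {"travel": [-0.016, -0.042, 0.0], "angular": [0.0, 0.0, 0.0]},
  {"travel": [-0.016, -0.042, 0.0], "angular": [0.0, 0.0, 0.0]},
])

```text
time: 1.9
position: [0.4577, -0.1607, 0.2335]
tool_rot: [0.512, 3.099, 0.001]
ft_force: [0.1, 0.2, -0.6]
grip_width: 1.0
```

```bash
python3 - <<'E'
from h import *
s=ctrl.get_state();print(s['time'],s['position'],s['joint_positions'].round(2))
T=R.from_rotvec(s['tool_rot']).as_matrix()
a=np.radians(-10.2);X=-np.array([np.cos(a),np.sin(a),0]);Z=np.array([0,0,-1.]);Y=np.cross(Z,X)
G=np.c_[X,Y,Z];print('turn',R.from_matrix(T.T@G).as_rotvec(),'trav',T.T@(np.array([.4983,-.2479,.23])-s['position']))
E
```

```text
1.9 [ 0.45773683 -0.16069197  0.2334725 ] [-0.45 -0.07  0.71  1.87  0.05  1.33  1.49]
turn [ 0.00078703  0.00023857 -0.14958943] trav [-0.06646727 -0.06951989  0.00342865]
```

Emit:
servo_tool([
  {"travel": [-0.033, -0.035, 0.0], "angular": [0.0, 0.0, 0.0]},
  {"travel": [-0.033, -0.035, 0.0], "angular": [0.0, 0.0, 0.0]},
  {"travel": [0.0, 0.0, 0.0], "angular": [0.0, 0.0, -0.15]},
  {"travel": [0.0, 0.0, 0.0], "angular": [0.0, 0.0, 0.0]},
])

```text
time: 2.3
position: [0.4977, -0.2477, 0.2324]
tool_rot: [-0.282, -3.126, 0.002]
ft_force: [-0.0, 0.0, 0.3]
grip_width: 0.998
```

```bash
python3 - <<'E'
from h import *
import pickle
s=ctrl.get_state();c=ctrl.calibration('wrist');im=ctrl.get_image('wrist')[:,:,::-1]
pickle.dump((s,c),open('w1.pkl','wb'));cv2.imwrite('pics/w1.png',im)
print(s['position'],s['tool_rot'],s['time'])
E
```

```text
[ 0.49769801 -0.24773438  0.23237024] [-2.81776162e-01 -3.12594570e+00  2.29098813e-03] 2.3
```

View pics/w1.png

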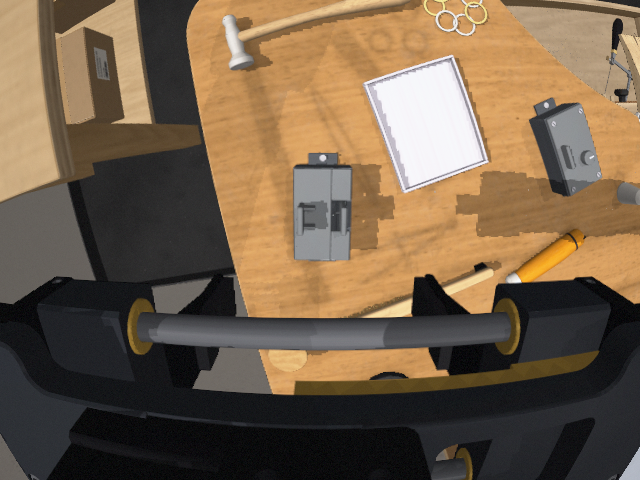

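```bash
python3 - <<'E'
from h import *
im=cv2.imread('pics/w1.png')
cv2.imwrite('pics/w1z.png',cv2.resize(im[145:275,270:380],None,fx=4.6,fy=4.6,interpolation=cv2.INTER_CUBIC))
E
```

```text
(no output)
```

View pics/w1z.png

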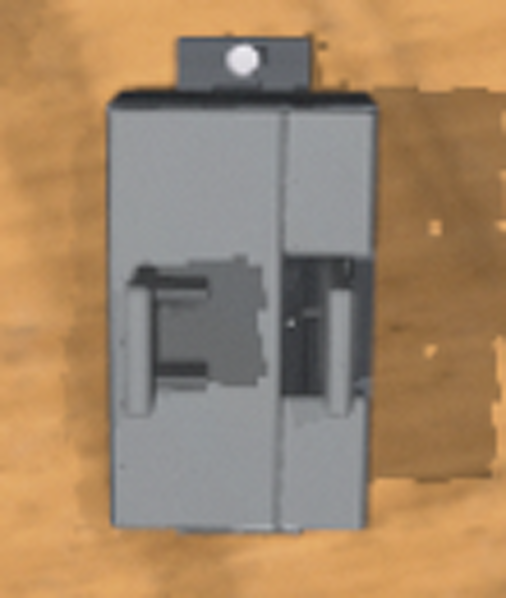

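The wrist view shows the rib pad at zoom (140,350) and the tab in its notch at (340,350), on the world +y side. I'll now compute the pose.

```bash
python3 - <<'E'
from h import *
import pickle
s,c=pickle.load(open('w1.pkl','rb'))
z=lambda p:(p[0]/4.6+270-.39,p[1]/4.6+145-.39)
f=lambda p,h:onz('wrist',z(p),h,c)[:2]
C=np.array([f(p,.038) for p in [(110,106),(377,106),(366,528),(112,525)]])
print(C.round(4),C.mean(0),[np.linalg.norm(C[i]-C[i-1]).round(4) for i in range(4)],[np.degrees(np.arctan2(*(C[i]-C[i-1])[::-1])).round(1) for i in range(4)])
P=np.array([f(p,.062) for p in [(127,285),(123,415),(352,290),(352,415)]]);print('pads',P.round(4),P.mean(0))
n=(P[2]+P[3]-P[0]-P[1])/2;print(np.linalg.norm(n),np.degrees(np.arctan2(n[1],n[0])))
T=R.from_rotvec(s['tool_rot']).as_matrix();print(np.degrees(np.arctan2(T[1,1],T[0,1])))
im=cv2.imread('pics/w1.png');g=cv2.cvtColor(im,cv2.COLOR_BGR2HSV)
m=((g[:,:,1]<60)&(g[:,:,2]>130)).astype(np.uint8);m[:,:355]=0;m[:,495:]=0;m[:45]=0;m[200:]=0
k=max(cv2.findContours(m,0,2)[0],key=cv2.contourArea);k=cv2.convexHull(k)
b=cv2.approxPolyDP(k,6,True)[:,0];print('tray',b.tolist())
C=np.array([onz('wrist',p,.012,c)[:2] for p in b]);print(C.round(4),C.mean(0),[np.linalg.norm(C[i]-C[i-1]).round(4) for i in range(len(b))],[np.degrees(np.arctan2(*(C[i]-C[i-1])[::-1])).round(1) for i in range(len(b))])
E
```

```text
[[ 0.4476 -0.2677]
 [ 0.4573 -0.2146]
 [ 0.5456 -0.2315]
 [ 0.5352 -0.2849]] [ 0.49642922 -0.24966156] [np.float64(0.0893), np.float64(0.0539), np.float64(0.0899), np.float64(0.0544)] [np.float64(168.9), np.float64(79.7), np.float64(-10.8), np.float64(-101.0)]
pads [[ 0.4802 -0.2688]
 [ 0.5055 -0.2747]
 [ 0.4889 -0.2266]
 [ 0.5135 -0.2306]] [ 0.49702228 -0.25017667]
0.043943937315347174 79.04892686011209
79.69857238545568
tray [[452, 55], [488, 161], [403, 192], [363, 83]]
[[ 0.359  -0.0898]
 [ 0.4744 -0.0667]
 [ 0.4932 -0.1649]
 [ 0.3778 -0.1872]] [ 0.42611293 -0.1271458 ] [np.float64(0.0992), np.float64(0.1177), np.float64(0.1), np.float64(0.1175)] [np.float64(100.9), np.float64(11.3), np.float64(-79.2), np.float64(-169.1)]
```

Both views agree to about 2 mm: the box is at about (0.497, -0.2495) with yaw -10.6°, the pads measure 43.9 mm across, and the tray is at about (0.427, -0.126) with yaw 11°. I'll descend with the jaws centred 3.5 mm towards the rib.

Emit:
servo_tool([
  {"travel": [0.0, -0.0053, 0.04], "angular": [0.0, 0.0, 0.0]},
  {"travel": [0.0, 0.0, 0.045], "angular": [0.0, 0.0, 0.0]},
  {"travel": [0.0, 0.0, 0.04], "angular": [0.0, 0.0, 0.0]},
  {"travel": [0.0, 0.0, 0.02], "angular": [0.0, 0.0, 0.0]},
  {"travel": [0.0, 0.0, 0.0], "angular": [0.0, 0.0, 0.0]},
], claw=0.065, squeeze=10.0)

```text
time: 2.85
position: [0.4951, -0.2489, 0.0859]
tool_rot: [-0.28, -3.124, -0.004]
ft_force: [0.0, -0.0, 0.7]
grip_width: 0.757
```

```bash
python3 - <<'E'
from h import *
import pickle
s=ctrl.get_state();c=ctrl.calibration('wrist');im=ctrl.get_image('wrist')[:,:,::-1]
cv2.imwrite('pics/w2.png',cv2.resize(im[100:440,170:500],None,fx=1.7,fy=1.7))
print(s['position'],s['tool_rot'],s['time'],s['ft_force'],s['grip_width'])
E
```

```text
[ 0.4950984  -0.2488846   0.08591758] [-0.27975644 -3.12386512 -0.00426386] 2.85 [ 0.0320216  -0.04506762  0.72217838] 0.756509485412233
```

View pics/w2.png

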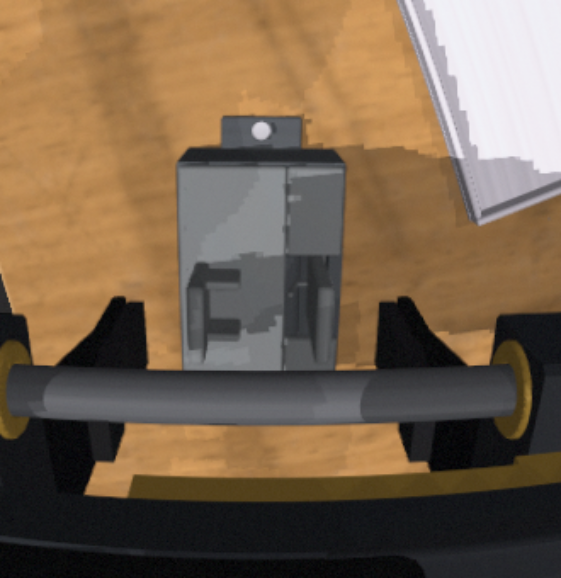

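The jaws straddle both pads and are centred on them (fingers at columns 147 and 378, pads 188 to 335). I'll shift 3.7 mm towards the rib, then go down.

Emit:
servo_tool([
  {"travel": [-0.002, -0.0037, 0.0], "angular": [0.0, 0.0, 0.0]},
  {"travel": [0.0, 0.0, 0.015], "angular": [0.0, 0.0, 0.0]},
  {"travel": [0.0, 0.0, 0.012], "angular": [0.0, 0.0, 0.0]},
  {"travel": [0.0, 0.0, 0.005], "angular": [0.0, 0.0, 0.0]},
  {"travel": [0.0, 0.0, 0.0], "angular": [0.0, 0.0, 0.0]},
])

```text
time: 3.4
position: [0.4978, -0.2553, 0.0554]
tool_rot: [-0.279, -3.127, -0.001]
ft_force: [0.1, -0.3, -0.6]
grip_width: 0.744
```

Emit:
servo_tool([
  {"travel": [0.001, 0.0021, 0.0], "angular": [0.0, 0.0, 0.0]},
  {"travel": [0.0, 0.0, 0.0], "angular": [0.0, 0.0, 0.0]},
  {"travel": [0.0, 0.0, 0.0], "angular": [0.0, 0.0, 0.0]},
])

```text
time: 3.7
position: [0.4983, -0.2534, 0.0569]
tool_rot: [0.278, 3.128, 0.0]
ft_force: [-0.1, -0.8, 0.5]
grip_width: 0.747
```

Emit:
servo_tool([
  {"travel": [0.001, 0.0, 0.0], "angular": [0.0, 0.0, 0.0]},
  {"travel": [0.0, 0.0, 0.003], "angular": [0.0, 0.0, 0.0]},
  {"travel": [0.0, 0.0, 0.0], "angular": [0.0, 0.0, 0.0]},
  {"travel": [0.0, 0.0, 0.0], "angular": [0.0, 0.0, 0.0]},
])

```text
time: 4.1
position: [0.4969, -0.2532, 0.0534]
tool_rot: [-0.279, -3.129, -0.0]
ft_force: [-0.3, 0.1, -0.2]
grip_width: 0.751
```

Position is good, no contact. Now I'll close in stages.

Emit:
servo_tool([
  {"travel": [0.0, 0.0, 0.0], "angular": [0.0, 0.0, 0.0]},
  {"travel": [0.0, 0.0, 0.0], "angular": [0.0, 0.0, 0.0]},
  {"travel": [0.0, 0.0, 0.0], "angular": [0.0, 0.0, 0.0]},
  {"travel": [0.0, 0.0, 0.0], "angular": [0.0, 0.0, 0.0]},
], claw=0.042, squeeze=15.0)

```text
time: 4.5
position: [0.4973, -0.2525, 0.0536]
tool_rot: [0.278, 3.129, 0.002]
ft_force: [1.2, 2.3, -0.1]
grip_width: 0.511
```

```bash
python3 - <<'E'
from h import *
im=ctrl.get_image('wrist')[:,:,::-1];s=ctrl.get_state()
cv2.imwrite('pics/w3.png',cv2.resize(im[140:440,200:470],None,fx=2,fy=2))
print(s['position'],s['time'],s['ft_force'],s['grip_width']*87)
E
```

```text
[ 0.49735    -0.25235756  0.05355432] 4.55 [-0.30777519  2.70858653  0.90017679] 43.652939327372444
```

View pics/w3.png

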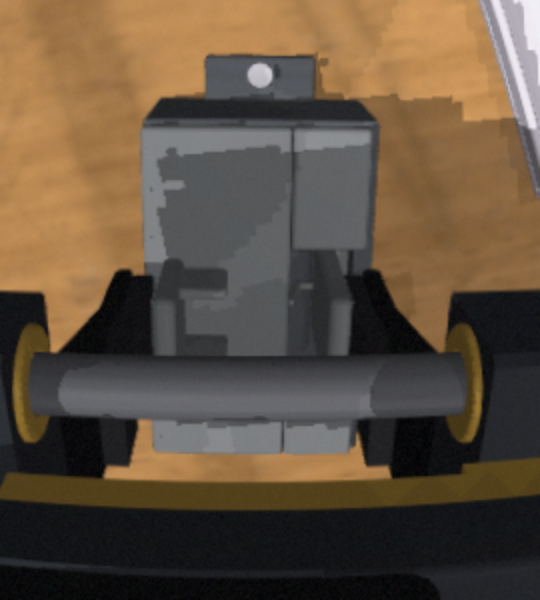

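Both fingers bear on the pads. I'll close to the stop.

Emit:
servo_tool([
  {"travel": [0.0, 0.0, 0.0], "angular": [0.0, 0.0, 0.0]},
  {"travel": [0.0, 0.0, 0.0], "angular": [0.0, 0.0, 0.0]},
  {"travel": [0.0, 0.0, 0.0], "angular": [0.0, 0.0, 0.0]},
  {"travel": [0.0, 0.0, 0.0], "angular": [0.0, 0.0, 0.0]},
  {"travel": [0.0, 0.0, 0.0], "angular": [0.0, 0.0, 0.0]},
], claw=0.03, squeeze=22.0)

```text
time: 5.05
position: [0.4971, -0.2538, 0.0538]
tool_rot: [0.279, 3.129, -0.001]
ft_force: [0.5, -0.6, 2.1]
grip_width: 0.42
```

Opening is 36.5 mm, so the tab is at its stop. Lifting.

Emit:
servo_tool([
  {"travel": [0.0, 0.0, -0.004], "angular": [0.0, 0.0, 0.0]},
  {"travel": [0.0, 0.0, -0.008], "angular": [0.0, 0.0, 0.0]},
  {"travel": [0.0, 0.0, -0.01], "angular": [0.0, 0.0, 0.0]},
  {"travel": [0.0, 0.0, -0.01], "angular": [0.0, 0.0, 0.0]},
  {"travel": [0.0, 0.0, -0.01], "angular": [0.0, 0.0, 0.0]},
])

```text
time: 5.55
position: [0.4971, -0.2533, 0.0967]
tool_rot: [0.279, 3.129, 0.0]
ft_force: [-0.4, 0.6, -0.3]
grip_width: 0.413
```

Emit:
servo_tool([
  {"travel": [0.0, 0.0, -0.015], "angular": [0.0, 0.0, 0.0]},
  {"travel": [0.0, 0.0, -0.01], "angular": [0.0, 0.0, 0.0]},
  {"travel": [0.0, 0.0, 0.0], "angular": [0.0, 0.0, 0.0]},
  {"travel": [0.0, 0.0, 0.0], "angular": [0.0, 0.0, 0.0]},
])

```text
time: 5.95
position: [0.4971, -0.2532, 0.1208]
tool_rot: [0.279, 3.129, 0.0]
ft_force: [0.4, 0.1, -1.2]
grip_width: 0.413
```

```bash
python3 - <<'E'
from h import *
im=ctrl.get_image('wrist')[:,:,::-1];im2=ctrl.get_image('scene')[:,:,::-1];s=ctrl.get_state()
a=cv2.resize(im[140:440,200:470],(396,440));b=cv2.resize(im2[160:320,250:400],(404,440))
cv2.imwrite('pics/w4.png',np.hstack([a,b]))
print(s['position'],s['time'],s['ft_force'],s['grip_width']*87,s['joint_positions'].round(2))
T=R.from_rotvec(s['tool_rot']).as_matrix()
print(T.round(3))
p=np.array([.497,-.2495]);yaw=np.radians(-10.6)
E
```

```text
[ 0.49661008 -0.2529592   0.12003633] 6.05 [-0.50781501 -0.60436302 -0.43179671] 36.07924236506701 [-0.28  0.27  0.81  1.85 -0.21  1.12  2.  ]
[[-0.984  0.177 -0.001]
 [ 0.177  0.984  0.   ]
 [ 0.001  0.    -1.   ]]
```

View pics/w4.png

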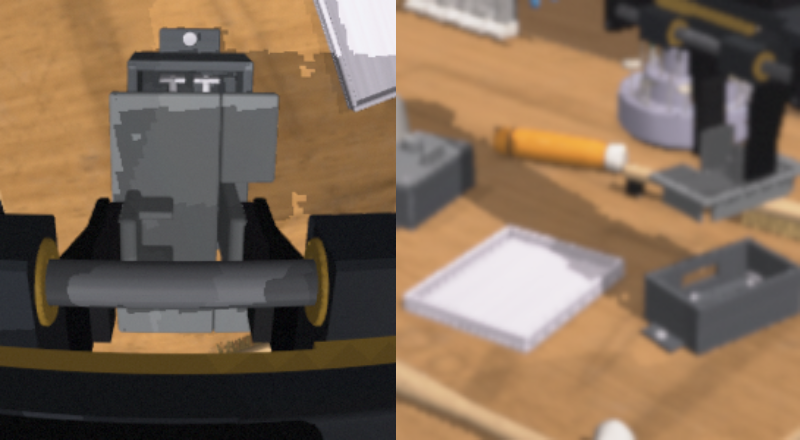

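The cover is off and held level, and the open case shows in the scene crop. I'll carry it to the tray and turn it about 21°.

Emit:
servo_tool([
  {"travel": [0.0225, 0.0273, 0.0], "angular": [0.0, 0.0, 0.0]},
  {"travel": [0.0225, 0.0273, 0.0], "angular": [0.0, 0.0, 0.0]},
  {"travel": [0.0225, 0.0273, 0.0], "angular": [0.0, 0.0, 0.0]},
  {"travel": [0.0225, 0.0273, 0.0], "angular": [0.0, 0.0, 0.0]},
  {"travel": [0.0, 0.0, 0.0], "angular": [0.0, 0.0, 0.0]},
])

```text
time: 6.55
position: [0.4252, -0.1254, 0.1194]
tool_rot: [-0.27, -3.127, -0.006]
ft_force: [0.7, -0.5, -1.6]
grip_width: 0.414
```

Emit:
servo_tool([
  {"travel": [0.0, 0.0, 0.0], "angular": [0.0, 0.0, -0.124]},
  {"travel": [0.0, 0.0, 0.0], "angular": [0.0, 0.0, -0.124]},
  {"travel": [0.0, 0.0, 0.0], "angular": [0.0, 0.0, -0.124]},
  {"travel": [0.0, 0.0, 0.0], "angular": [0.0, 0.0, 0.0]},
  {"travel": [0.0, 0.0, 0.0], "angular": [0.0, 0.0, 0.0]},
])

```text
time: 7.05
position: [0.4276, -0.1303, 0.1203]
tool_rot: [0.299, -3.127, 0.0]
ft_force: [0.8, 0.4, -1.4]
grip_width: 0.417
```

```bash
python3 - <<'E'
from h import *
im=ctrl.get_image('wrist')[:,:,::-1];im2=ctrl.get_image('top')[:,:,::-1];s=ctrl.get_state()
a=cv2.resize(im[100:440,170:476],(396,440));b=cv2.resize(im2[200:350,235:373],(404,440))
cv2.imwrite('pics/w5.png',np.hstack([a,b]))
print(s['position'],s['time'],s['ft_force'],s['grip_width']*87,s['joint_positions'].round(2))
T=R.from_rotvec(s['tool_rot']).as_matrix();print('x yaw',np.degrees(np.arctan2(T[1,0],T[0,0]))-180)
print(T.T@(np.array([.4275,-.1294,.06])-s['position']))
E
```

```text
[ 0.42764484 -0.13017271  0.12037883] 7.15 [-0.53203112  0.30231248 -1.75350208] 36.170166730007075 [-0.53 -0.06  0.76  2.09  0.04  1.09  1.97]
x yaw -349.01116646302876
[-2.82338968e-05  7.94102793e-04  6.03787224e-02]
```

View pics/w5.png

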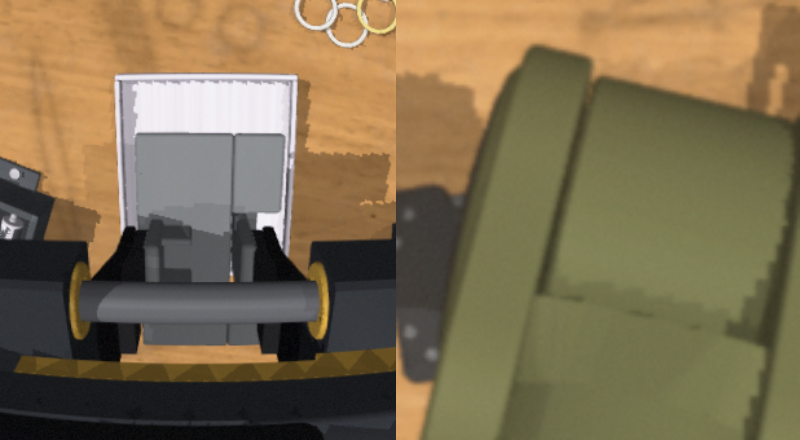

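The yaw is 11.0° and parallel to the tray, with the cover centred across it. Lowering.

Emit:
servo_tool([
  {"travel": [0.0, 0.001, 0.03], "angular": [0.0, 0.0, 0.0]},
  {"travel": [0.0, 0.0, 0.03], "angular": [0.0, 0.0, 0.0]},
  {"travel": [0.0, 0.0, 0.016], "angular": [0.0, 0.0, 0.0]},
  {"travel": [0.0, 0.0, 0.0], "angular": [0.0, 0.0, 0.0]},
  {"travel": [0.0, 0.0, 0.0], "angular": [0.0, 0.0, 0.0]},
])

```text
time: 7.65
position: [0.4277, -0.1292, 0.0448]
tool_rot: [0.303, -3.127, 0.001]
ft_force: [0.7, 0.5, -0.5]
grip_width: 0.418
```

```bash
python3 - <<'E'
from h import *
im=ctrl.get_image('wrist')[:,:,::-1];im2=ctrl.get_image('scene')[:,:,::-1];s=ctrl.get_state()
a=cv2.resize(im[100:440,170:476],(396,440));b=cv2.resize(im2[200:320,220:340],(404,440))
cv2.imwrite('pics/w6.png',np.hstack([a,b]))
print(s['position'],s['time'],s['ft_force'],s['grip_width']*87)
E
```

```text
[ 0.42858484 -0.12914754  0.04562543] 7.75 [-0.22979963  0.28495917 -1.60351616] 36.24405080831451
```

View pics/w6.png

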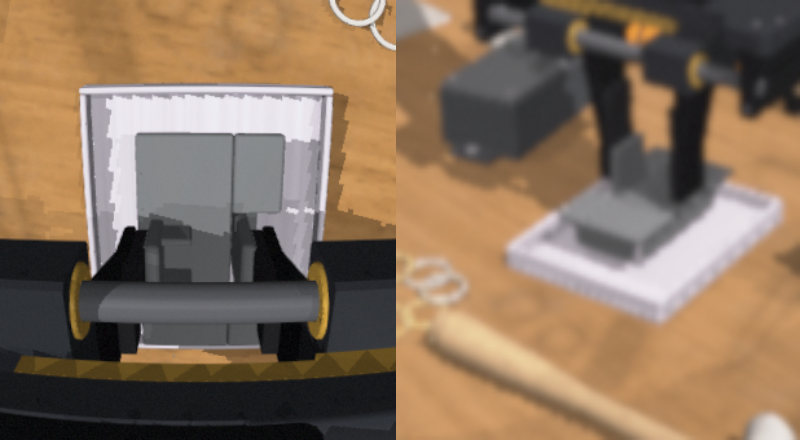

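```bash
python3 - <<'E'
from h import *
s=ctrl.get_state();T=R.from_rotvec(s['tool_rot']).as_matrix()
for u,v,z in [(332,168,.012),(332,203.5,.0298),(332,366.6,.0298),(332,369,.012),(275,240,.0298),(390,240,.0298),(232,230,.012),(427,230,.012)]:
    print(u,v,(T.T@(onz('wrist',(u,v),z)-s['position'])).round(4))
E
```

```text
332 168 [0.0599 0.0041 0.0335]
332 203.5 [0.0453 0.0038 0.0157]
332 366.6 [-0.0439  0.0045  0.0159]
332 369 [-0.0587  0.005   0.0337]
275 240 [ 0.028  -0.0229  0.0158]
390 240 [0.028  0.0313 0.0158]
232 230 [ 0.0282 -0.048   0.0336]
427 230 [0.0282 0.0545 0.0335]
```

Measured in the tool frame, cover and tray centres agree to 1 mm, with about 12 mm end clearance. I'll set it down.

Emit:
servo_tool([
  {"travel": [0.0, 0.0, 0.004], "angular": [0.0, 0.0, 0.0]},
  {"travel": [0.0, 0.0, 0.002], "angular": [0.0, 0.0, 0.0]},
  {"travel": [0.0, 0.0, 0.001], "angular": [0.0, 0.0, 0.0]},
  {"travel": [0.0, 0.0, 0.0], "angular": [0.0, 0.0, 0.0]},
  {"travel": [0.0, 0.0, 0.0], "angular": [0.0, 0.0, 0.0]},
])

```text
time: 8.25
position: [0.4276, -0.1289, 0.0376]
tool_rot: [-0.305, 3.127, 0.0]
ft_force: [-0.5, -0.1, -1.3]
grip_width: 0.415
```

Emit:
servo_tool([
  {"travel": [0.0, 0.0, 0.001], "angular": [0.0, 0.0, 0.0]},
  {"travel": [0.0, 0.0, 0.0], "angular": [0.0, 0.0, 0.0]},
  {"travel": [0.0, 0.0, 0.0], "angular": [0.0, 0.0, 0.0]},
])

```text
time: 8.55
position: [0.4278, -0.1289, 0.0368]
tool_rot: [-0.304, 3.126, 0.0]
ft_force: [-0.4, 0.1, 1.4]
grip_width: 0.416
```

Contact is starting. I'll open gradually.

Emit:
servo_tool([
  {"travel": [0.0, 0.0, 0.0], "angular": [0.0, 0.0, 0.0]},
  {"travel": [0.0, 0.0, 0.0], "angular": [0.0, 0.0, 0.0]},
  {"travel": [0.0, 0.0, 0.0], "angular": [0.0, 0.0, 0.0]},
  {"travel": [0.0, 0.0, 0.0], "angular": [0.0, 0.0, 0.0]},
  {"travel": [0.0, 0.0, 0.0], "angular": [0.0, 0.0, 0.0]},
], claw=0.068)

```text
time: 9.05
position: [0.4275, -0.129, 0.0365]
tool_rot: [-0.305, 3.127, -0.0]
ft_force: [0.3, 0.1, 0.4]
grip_width: 0.751
```

Emit:
servo_tool([
  {"travel": [0.0, 0.003, 0.0], "angular": [0.0, 0.0, 0.0]},
  {"travel": [0.0, 0.0, 0.0], "angular": [0.0, 0.0, 0.0]},
  {"travel": [0.0, 0.0, -0.01], "angular": [0.0, 0.0, 0.0]},
  {"travel": [0.0, 0.0, -0.03], "angular": [0.0, 0.0, 0.0]},
  {"travel": [0.0, 0.0, -0.04], "angular": [0.0, 0.0, 0.0]},
])

```text
time: 9.55
position: [0.4254, -0.1262, 0.1168]
tool_rot: [0.303, -3.123, 0.001]
ft_force: [1.3, 0.9, -0.1]
grip_width: 0.781
```

Emit:
servo_tool([
  {"travel": [0.0, 0.0, -0.03], "angular": [0.0, 0.0, 0.0]},
  {"travel": [0.0, 0.0, -0.01], "angular": [0.0, 0.0, 0.0]},
  {"travel": [0.0, 0.0, 0.0], "angular": [0.0, 0.0, 0.0]},
  {"travel": [0.0, 0.0, 0.0], "angular": [0.0, 0.0, 0.0]},
])

```text
time: 9.95
position: [0.4263, -0.1258, 0.1557]
tool_rot: [0.305, -3.126, -0.001]
ft_force: [-1.1, -0.2, -0.2]
grip_width: 0.783
```

```bash
python3 - <<'E'
from h import *
c=ctrl.calibration('wrist')
import pickle
im=ctrl.get_image('wrist')[:,:,::-1];im2=ctrl.get_image('scene')[:,:,::-1];s=ctrl.get_state()
pickle.dump((s,c),open('w7.pkl','wb'));cv2.imwrite('pics/w7f.png',im)
a=cv2.resize(im[70:370,190:460],(396,440));b=cv2.resize(im2[200:320,220:340],(404,440))
cv2.imwrite('pics/w7.png',np.hstack([a,b]))
print(s['position'],s['time'],s['ft_force'],s['grip_width']*87)
E
```

```text
[ 0.42581246 -0.12582694  0.15511174] 10.05 [ 0.18960217 -0.34420393  0.48483362] 68.05430243172752
```

View pics/w7.png

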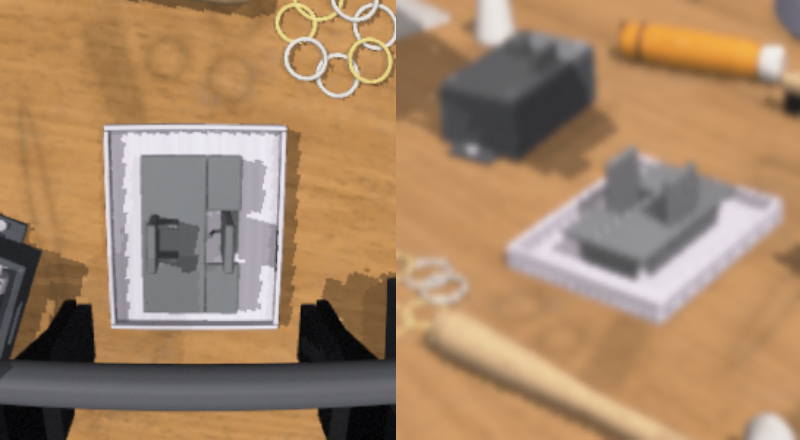

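The cover lies flat, upright and centred in the tray, with the gripper clear. I'll do a quick numeric check of the plate and pad sizes, then hand in.

```bash
python3 - <<'E'
from h import *
import pickle
s,c=pickle.load(open('w7.pkl','rb'))
k=300/440;z=lambda p:(p[0]*270/396+190,p[1]*k+70)
f=lambda p,h:onz('wrist',z(p),h,c)[:2]
C=np.array([f(p,.021) for p in [(141,156),(243,155),(239,312),(142,312)]]);print(C.mean(0),[np.linalg.norm(C[i]-C[i-1]).round(4) for i in range(4)])
Q=np.array([f(p,.012) for p in [(104,127),(287,126),(278,328),(111,328)]]);print(Q.mean(0),[np.linalg.norm(Q[i]-Q[i-1]).round(4) for i in range(4)])
print('pads',np.linalg.norm(f((147,245),.045)-f((237,245),.045)))
ctrl.close_job()
E
```

```text
[ 0.42668109 -0.12823694] [np.float64(0.0885), np.float64(0.0537), np.float64(0.0889), np.float64(0.0552)]
[ 0.42590902 -0.1262851 ] [np.float64(0.1181), np.float64(0.0992), np.float64(0.1187), np.float64(0.0998)]
pads 0.04503733917203674
the job is handed in; nothing more can be done
```

The cover is off the battery box and lying flat, right way up, in the parts tray. I handed the job in at about 10 s of the 40 s allowed; the hand-in gives no verdict.

- **Removal:** I pinched the tab against the rib until it reached its stop. The opening read 36.5 mm against 37 mm expected. I kept it squeezed and lifted the cover straight up about 67 mm, well past the required height.
- **Placing:** I turned the cover 21° to match the tray, lowered it until contact began, opened the fingers and backed off to 0.155 m.
- **Last checks:** The final pictures show the cover's centre about 2 mm from the tray's centre, against a limit of 45 mm. The plate measured about 89 × 54 mm, as it should at floor height. The pads measured 45 mm over their outer faces, against 44 mm when free, so the tab is released. The gripper touches nothing.
- **Disagreements:** The top and wrist cameras differed by about 2–3 mm on where things were, which is near their stated calibration accuracy. The measured arm position lagged slightly after fast rows, so I corrected it before closing the fingers. No check failed.

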